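# Make up the hardware caddy for the walnut cabinet

## Task

Make up the hardware caddy for the walnut cabinet: stand the brass knob in the blue tray, the dark walnut foot in the green tray, the castor (wheel up, as it stands now) in the red tray and the levelling foot in the yellow tray, each upright on the tray's floor. The steel knob and the pale foot belong to another job: leave them standing where they are.

Things in the scene. Friction and masses are not known exactly. Their poses are not given: they have to be found in the camera images.
- brass_knob: Gold-coloured brass cabinet knob, 45 mm tall, round about its upright z axis: foot 32 mm in diameter, thin neck, head 36 mm in diameter with straight sides from 29 to 41 mm above the bottom. Stands on its foot on the bench. Origin: centre of its underside. About 0.12 kg.
- walnut_foot: Dark brown walnut turned furniture foot, 60 mm tall, round about its upright z axis: 32 mm in diameter at the bottom, widening to 40 mm, with a collar 44 mm in diameter from 41 to 60 mm. Stands upright on the bench. Origin: centre of its underside. About 0.07 kg.
- castor: Castor, 53 mm tall, upside down: stands on its steel mounting plate (42 x 42 x 4 mm), black wheel (38 mm dia, 18 mm wide) up. Origin: centre of the plate's underside; z up, x the rolling direction, y along the axle. Two steel fork cheeks, 24 mm long in x, rise from the plate to 42 mm, 30 mm over their outsides in y: grip there, closing along y. About 0.15 kg.
- leveller: Levelling foot: round black rubber pad 40 mm in diameter and 10 mm thick on the bench, a steel nut 20 mm in diameter up to 18 mm height, and an upright steel stud 12 mm in diameter up to 68 mm. Round about z. Origin: centre of the underside. About 0.10 kg.
- steel_knob: Grey steel cabinet knob, 45 mm tall, round about its upright z axis: foot 32 mm in diameter, thin neck, head 36 mm in diameter with straight sides from 29 to 41 mm above the bottom. Stands on its foot on the bench. Origin: centre of its underside. About 0.12 kg. Look-alike of the brass knob: does not belong, leave it where it stands.
- pale_foot: Pale beech turned furniture foot, 60 mm tall, round about its upright z axis: 32 mm in diameter at the bottom, widening to 40 mm, with a collar 44 mm in diameter from 41 to 60 mm. Stands upright on the bench. Origin: centre of its underside. About 0.07 kg. Look-alike of the walnut foot: does not belong, leave it where it stands.
- blue_tray: Blue square plastic tray, fixed, 86 mm outside, 80 mm inside, 16 mm high, 3 mm floor. Origin: centre of its underside (inner floor 3 mm, rim 16 mm above it); z up, x and y along its sides. One of four trays in any arrangement, 2 by 2 at 88 mm spacing, in a low plywood caddy, 6 mm above the bench: rims and caddy walls are 22 mm above the bench.
- green_tray: Green square plastic tray, fixed, 86 mm outside, 80 mm inside, 16 mm high, 3 mm floor. Origin: centre of its underside (inner floor 3 mm, rim 16 mm above it); z up, x and y along its sides. One of four trays in any arrangement, 2 by 2 at 88 mm spacing, in a low plywood caddy, 6 mm above the bench: rims and caddy walls are 22 mm above the bench.
- red_tray: Red square plastic tray, fixed, 86 mm outside, 80 mm inside, 16 mm high, 3 mm floor. Origin: centre of its underside (inner floor 3 mm, rim 16 mm above it); z up, x and y along its sides. One of four trays in any arrangement, 2 by 2 at 88 mm spacing, in a low plywood caddy, 6 mm above the bench: rims and caddy walls are 22 mm above the bench.
- yellow_tray: Yellow square plastic tray, fixed, 86 mm outside, 80 mm inside, 16 mm high, 3 mm floor. Origin: centre of its underside (inner floor 3 mm, rim 16 mm above it); z up, x and y along its sides. One of four trays in any arrangement, 2 by 2 at 88 mm spacing, in a low plywood caddy, 6 mm above the bench: rims and caddy walls are 22 mm above the bench.
There are look-alikes about, which are no part of the job. Leave any pink or purple look-alike of the castor alone.

How it is judged:
By the outcome, as a careful person would: the job done as asked, in the order asked, and still so for the second after the job is handed in, with the robot touching nothing.
It also fails if it takes over 109 s, if anything falls off the work surface, if the arm or the gripper's body presses on something with over 40 N, if the wrist force passes 120 N, or if a joint passes its speed limit or range.

## Robot

A 6-joint arm with a two-finger parallel gripper is mounted at the origin on the work surface. World frame = base frame: x ahead of the robot, y to its left, z up, the work surface at z = 0. Lengths are in m, angles in rad, forces in N, time in s.
With the tool pointing down it reaches from about 0.3 to 0.775 m from the base axis. Payload 14.6 kg.
Tool frame: the origin (TCP) lies midway between the tips of the shut fingers; the grasp point (between the pads) lies 19 mm behind it; z points along the fingers, y is the line along which they close (so a half turn about z gives the same grasp; the last joint's range is limited). The gripper opens to 85 mm and grips with 20 to 120 N. Pads are 22 mm wide; open, the fingers measure 114 mm over their backs; the gripper's body (76 mm by 85 mm) begins 54 mm behind the grasp point. The pads swing forward as they close: fully open they stand 13 mm farther back than shut.
Start: joints at [1.215, 0.3, 1.521, -0, 1.321, -0.067], TCP at [0.157, 0.527, 0.196] pointing down, gripper open.
Joint ranges: [-3.03, 3.03], [-0.79, 2.21], [0.23, 2.52], [-1.04, 4.18], [0, 3.07], [-2.55, 2.55]. Speed limits (rad/s): [2.22, 2.22, 2.57, 3.14, 3.14, 3.14].

## Interface

Orientations are given as a unit quaternion [w, x, y, z].
In Python, from bench import manip gives the robot as it stands. The module is installed in compiled form; this text tells all that it offers.
- The arm moves only by the tool step_arm, never from a script. Its argument "steps" is a list that holds one entry, the list of rows, each a list of 5 numbers: the finger opening in mm, from 0 to 85.4, then the shift along the tool's x, y, z normalised to -1 to 1, where 1 is 0.25 m, then the turn about the tool's z normalised to -1 to 1, where 1 is 45 degrees. In form: [[[jaw, tx, ty, tz, spin], ...]]. A call has exactly 5 rows; each row is the pose to reach, as a shift and turn from the pose commanded when the call began, along the tool's axes at that moment; what a row does not reach only later rows make up. A row lasts 1/8 s, in which the tool goes at most 62.5 mm and 10.7 degrees, less where a joint would pass 70% of its speed; a pose out of reach is approached as far as the arm can. A call with a number of a shift or a turn outside -1 to 1 is refused whole. A call with a gripper value outside its range is refused whole. The fingers move at their own pace and stop on an object; "newtons" is the grip in N (left out, the last holds). Time passes only in rows, so rows that repeat a pose let the fingers close, or fill a call up. It gives the time, the measured TCP pose, the force, the opening and the grip force at its end, in the units of the state.
- manip.sense(): the state, without advancing time (a new reading comes with each control period).
- manip.get_image(name): name is "side" or "top" or "wrist"; returns a dict with "color" (384x512x3 uint8, red, green, blue), "K" (3x3 intrinsics, pixels), "distortion" ([k1, k2, p1, p2, k3] as OpenCV has them; the pictures are not rectified), "extrinsics" (4x4, takes a point from camera to world coordinates). Camera axes: x right, y down, z forward; pixel columns grow to the right and rows downward; lengths in m; the calibration is good to about 2 mm. A picture is of the moment at which its call begins. There is no depth.
- manip.job_done(): hands the job in; it is judged then, once.
The state is a dict: "clock": time; "q": joint angles; "dq": joint speeds; "effort": joint torques, N m; "tcp_pos": TCP position; "orientation": TCP orientation; "ft_force": force on the tool from outside, world axes, zero at the start; "ft_torque": the same for the moment, N m; "gripper_width": finger opening in m; "finger_force": force on a finger pad.
Only numpy, scipy, OpenCV 4.12 (cv2) and the standard library are available. Lean on these libraries where they do the work, as an engineer would, in place of code of your own. Each camera call takes 0.05 s, during which the arm holds its last target. There are 200 camera calls.

## Working session

There is one attempt and no reset: what is moved stays moved. The work goes in short steps, Python scripts to look and compute and a tool call to move; the robot and the scene stay as the last step left them, time stands still between calls to the robot, and variables do not carry over. Pictures are saved under pics/ and viewed, at most 14 in all, crops included, and the job is handed in when it is done.

Besides the shell and the picture viewer there is one more tool, called after "Call:" as a command line: name --argument value ..., lists and objects as JSON in quotes. step_arm: Moves the arm, as the interface text tells. Scaled input: -1 to 1 covers 0.25 m each way for a shift and 45 degrees each way for a turn. Its arguments: {"type":"object","properties":{"steps":{"type":"array"},"newtons":{"type":"number"}},"required":["steps"]}

```bash
mkdir -p pics; python3 - <<'E'
from bench import manip
import cv2,pickle
s=manip.sense();print({k:s[k] for k in('clock','tcp_pos','orientation','gripper_width')})
d={}
for n in('side','top','wrist'):
    im=manip.get_image(n);d[n]=im
    cv2.imwrite(f'pics/{n}0.png',cv2.resize(im['color'][:,:,::-1],(800,600),interpolation=cv2.INTER_CUBIC))
    print(n,im['K'].tolist() if hasattr(im['K'],'tolist') else im['K'],im['distortion'],im['extrinsics'])
pickle.dump(d,open('d0.pkl','wb'))
E
```

```text
{'clock': 0.0, 'tcp_pos': array([0.15653314, 0.52693309, 0.1952689 ]), 'orientation': array([-1.41904523e-04,  1.43913457e-01,  9.89590072e-01, -6.22160254e-04]), 'gripper_width': 0.08528709931843888}
side [[411.5396615184003, 0.0, 257.3049010533055], [0.0, 411.5396615184003, 191.5919483738694], [0.0, 0.0, 1.0]] [-0.07181077  0.          0.          0.          0.        ] [[ 0.91533444 -0.23113476  0.32975685  0.23043884]
 [-0.40245694 -0.55318813  0.72939105 -0.62209456]
 [ 0.01382995 -0.80034968 -0.59937394  0.54028041]
 [ 0.          0.          0.          1.        ]]
top [[424.6484587853503, 0.0, 247.93087953939198], [0.0, 424.6484587853503, 195.5981266905951], [0.0, 0.0, 1.0]] [-0.12905441  0.          0.          0.          0.        ] [[ 0.00695172 -0.99561771  0.09325796  0.39609476]
 [-0.99989603 -0.00809907 -0.01193009 -0.00926986]
 [ 0.01263311 -0.09316533 -0.9955705   1.15951599]
 [ 0.          0.          0.          1.        ]]
wrist [[276.91527595519375, 0.0, 256.2353149124468], [0.0, 276.91527595519375, 190.60481705963264], [0.0, 0.0, 1.0]] [-0.0485992  0.         0.         0.         0.       ] [[ 0.28334898  0.91985049  0.27127189  0.08794261]
 [ 0.95901498 -0.27121459 -0.08205435  0.54947722]
 [-0.00190483  0.28340382 -0.95899877  0.37246188]
 [ 0.          0.          0.          1.        ]]
```

View pics/top0.png

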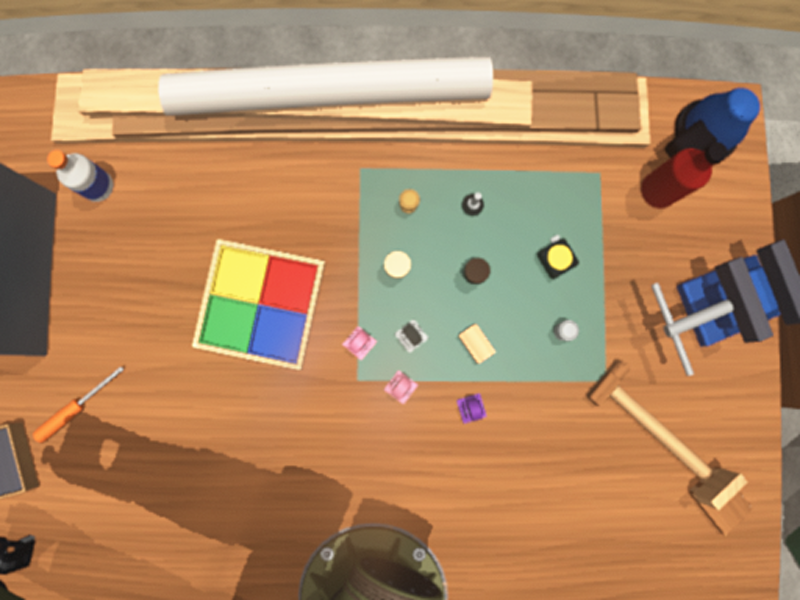

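View pics/side0.png

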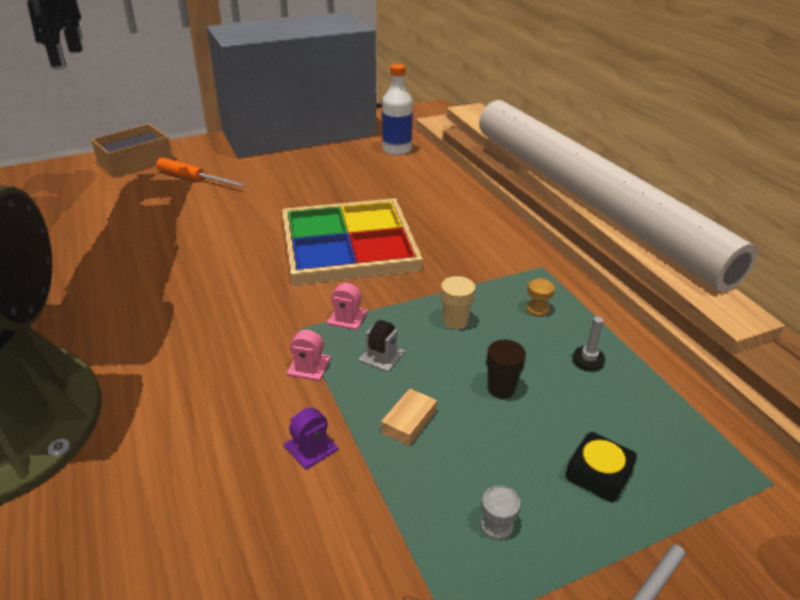

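```bash
cat > h.py <<'E'
import numpy as np,cv2,pickle
def crop(im,x0,y0,w,h,s,fn):
    cv2.imwrite(fn,cv2.resize(im['color'][y0:y0+h,x0:x0+w,::-1],None,fx=s,fy=s,interpolation=cv2.INTER_CUBIC))
def un(x0,y0,s,p): p=np.asarray(p,float);return (p+.5)/s-.5+[x0,y0]   # crop px -> image px
def ray(im,p):
    u=cv2.undistortPoints(np.array([[p]],float),np.array(im['K']),np.array(im['distortion']))[0,0]
    E=np.array(im['extrinsics']);return E[:3,3],E[:3,:3]@[u[0],u[1],1]
def onz(im,p,z): o,d=ray(im,p);return o+d*(z-o[2])/d[2]
def tri(*obs):
    A=np.zeros((3,3));b=np.zeros(3);R=[ray(*o) for o in obs]
    for o,d in R:
        d=d/np.linalg.norm(d);P=np.eye(3)-np.outer(d,d);A+=P;b+=P@o
    X=np.linalg.solve(A,b)
    return X,[np.linalg.norm(np.cross(X-o,d/np.linalg.norm(d))) for o,d in R]
def proj(im,X):
    E=np.linalg.inv(np.array(im['extrinsics']));r=cv2.Rodrigues(E[:3,:3])[0]
    return cv2.projectPoints(np.array(X,float).reshape(-1,3),r,E[:3,3],np.array(im['K']),np.array(im['distortion']))[0][:,0]
E
python3 - <<'E'
from h import *
d=pickle.load(open('d0.pkl','rb'))
crop(d['top'],120,112,200,130,4,'pics/top_c.png')
crop(d['side'],175,122,225,140,3.5,'pics/side_c.png')
E
```

```text
(no output)
```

View pics/top_c.png

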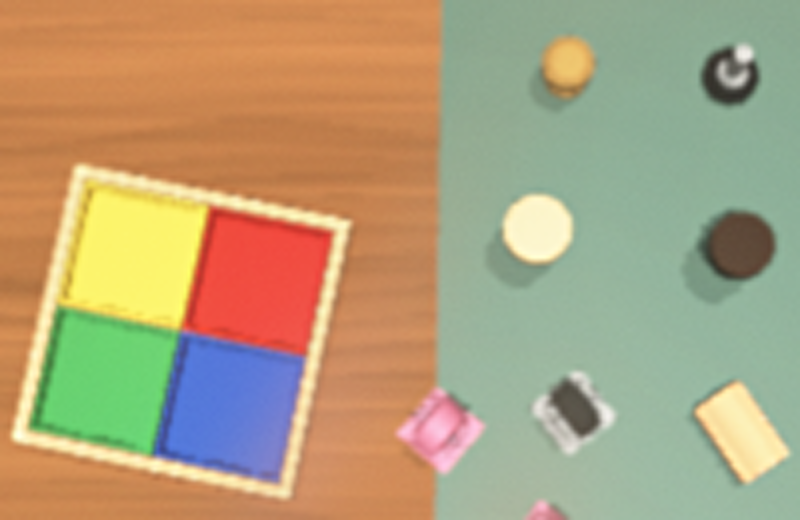

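View pics/side_c.png

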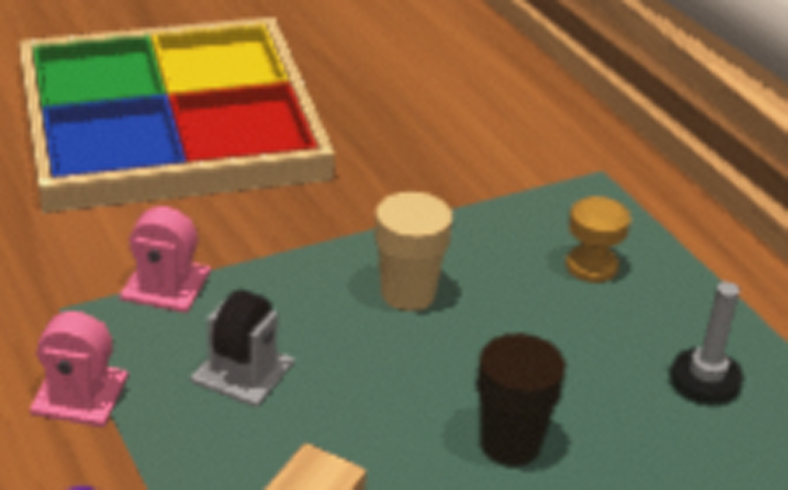

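```bash
cat > m.py <<'E'
from h import *
d=pickle.load(open('d0.pkl','rb'));T,S=d['top'],d['side']
t=lambda p:(T,un(120,112,4,p));s=lambda p:(S,un(175,122,3.5,p))
P=dict(brass=((568,62),(600,213)),lev=((743,53),(728,287)),walnut=((741,244),(521,362)),pale=((538,229),(414,214)),
 cplL=((533,410),(193,378)),cplB=((570,453),(262,402)),cplR=((615,415),(293,360)),
 c1=((77,167),(275,20)),c2=((350,220),(332,155)),c3=((288,497),(42,185)),c4=((13,438),(22,42)))
for k,(a,b) in P.items():
    X,r=tri(t(a),s(b));print(k,X.round(4),np.round(r,4))
print('castor top-only z=4mm',[onz(*t(p),.004).round(4) for p in((533,410),(570,453),(615,415),(577,370))])
c=[onz(*t(P[k][0]),.022)[:2] for k in('c1','c2','c3','c4')];print('caddy top-only',np.round(c,4),np.mean(c,0))
c=[onz(*s(P[k][1]),.022)[:2] for k in('c1','c2','c3','c4')];print('caddy side-only',np.round(c,4),np.mean(c,0))
for n,p in dict(yellow=(137,250),red=(258,280),green=(108,382),blue=(232,408)).items(): print(n,onz(*t(p),.012).round(4))
E
python3 m.py
```

```text
brass [ 0.6874 -0.0589  0.0426] [0.0013 0.0013]
lev [ 0.688  -0.1734  0.0698] [0.0013 0.0013]
walnut [ 0.562  -0.1722  0.0595] [0.0012 0.0012]
pale [ 0.5707 -0.0387  0.0607] [0.0014 0.0014]
cplL [ 0.4461 -0.0349 -0.0233] [0.0094 0.0094]
cplB [ 0.4434 -0.0701 -0.0139] [0.0196 0.0196]
cplR [ 0.4599 -0.0949  0.0322] [0.0112 0.0112]
c1 [0.6185 0.2756 0.0212] [0.0023 0.0023]
c2 [0.5809 0.0881 0.0217] [0.0002 0.0002]
c3 [0.3947 0.1264 0.0228] [0.0014 0.0014]
c4 [0.4323 0.3135 0.0224] [0.0016 0.0016]
castor top-only z=4mm [array([ 0.4538, -0.0369,  0.004 ]), array([ 0.4247, -0.0623,  0.004 ]), array([ 0.4508, -0.0928,  0.004 ]), array([ 0.4813, -0.0668,  0.004 ])]
caddy top-only [[0.6162 0.2761]
 [0.5806 0.0882]
 [0.3934 0.1268]
 [0.4307 0.314 ]] [0.50521824 0.20127937]
caddy side-only [[0.6202 0.2737]
 [0.5809 0.0877]
 [0.3963 0.1271]
 [0.4339 0.3137]] [0.50783529 0.20055493]
yellow [0.5605 0.2349 0.012 ]
red [0.5404 0.1512 0.012 ]
green [0.4699 0.2523 0.012 ]
blue [0.453 0.167 0.012]
```

```bash
cat > g.py <<'E'
# usage: g.py x y z [closing angle deg]: shift/turn in move units from the present pose
import sys;from h import *
from bench import manip
from scipy.spatial.transform import Rotation as R
def go(x,y,z,a=None):
    s=manip.sense();q=s['orientation'];M=R.from_quat(q,scalar_first=True).as_matrix()
    v=M.T@(np.array([x,y,z])-s['tcp_pos'])/.25
    yaw=np.degrees(np.arctan2(M[1,1],M[0,1]));da=0 if a is None else (a-yaw+90)%180-90
    print('t',round(s['clock'],2),'tcp',s['tcp_pos'].round(4),'yaw',yaw.round(1),'q6',s['q'][5].round(2),'tilt',M[:2,2].round(4),'shift',v.round(3),'spin',round(-da/45,3),'w',round(s['gripper_width'],4))
if __name__=='__main__': go(*map(float,sys.argv[1:]))
E
cat >> m.py <<'E'
print('castor side-only z=4mm',[onz(*s(p),.004).round(4) for p in((193,378),(262,402),(293,360))])
print('wheel top z=.053',onz(*t((577,405)),.05).round(4), 'wheel axis ends', [onz(*t(p),.05).round(4) for p in((562,380),(592,421))])
E
python3 m.py|tail -2; python3 g.py .6874 -.0589 .15 78.5
```

```text
castor side-only z=4mm [array([ 0.4269, -0.0614,  0.004 ]), array([ 0.4546, -0.094 ,  0.004 ]), array([ 0.484, -0.069,  0.004])]
wheel top z=.053 [ 0.455  -0.0646  0.05  ] wheel axis ends [array([ 0.4713, -0.0547,  0.05  ]), array([ 0.4446, -0.0745,  0.05  ])]
t 0.15 tcp [0.1566 0.527  0.1955] yaw 73.5 q6 -0.07 tilt [-0.0003 -0.0008] shift [-2.703 -1.642  0.183] spin -0.112 w 0.0855
```

Call:
step_arm --steps '[[[85,-0.2,-0.12,0,-0.11],[85,-0.4,-0.24,0,-0.11],[85,-0.6,-0.36,0,-0.11],[85,-0.8,-0.48,0,-0.11],[85,-0.95,-0.58,0,-0.11]]]' --newtons 40

```text
clock: 0.78
tcp_pos: [0.3441, 0.3188, 0.1959]
orientation: [0.0, 0.101, 0.995, -0.0]
ft_force: [0.6, 0.1, 0.3]
gripper_width: 0.085
finger_force: 0.0
```

```bash
python3 g.py .6874 -.0589 .15 78.5
```

```text
t 0.78 tcp [0.3441 0.3188 0.1959] yaw 78.4 q6 -0.7 tilt [ 0.     -0.0001] shift [-1.65  -1.203  0.184] spin -0.003 w 0.085
```

Call:
step_arm --steps '[[[85,-0.2,-0.14,0,0],[85,-0.4,-0.28,0,0],[85,-0.6,-0.42,0,0],[85,-0.8,-0.56,0,0],[85,-0.8,-0.56,0,0]]]'

```text
clock: 1.4
tcp_pos: [0.5124, 0.1404, 0.1952]
orientation: [-0.0, 0.103, 0.995, -0.0]
ft_force: [-0.9, -0.5, -0.9]
gripper_width: 0.0853
finger_force: 0.0
```

```bash
python3 g.py .6874 -.0589 .15 78.5; python3 - <<'E'
from h import *
from bench import manip
im=manip.get_image('wrist');pickle.dump(im,open('w1.pkl','wb'))
cv2.imwrite('pics/w1.png',cv2.resize(im['color'][:,:,::-1],(800,600)))
E
```

```text
t 1.4 tcp [0.5124 0.1404 0.1952] yaw 78.2 q6 -1.17 tilt [-0.0009 -0.0005] shift [-0.849 -0.636  0.18 ] spin -0.008 w 0.0853
```

View pics/w1.png

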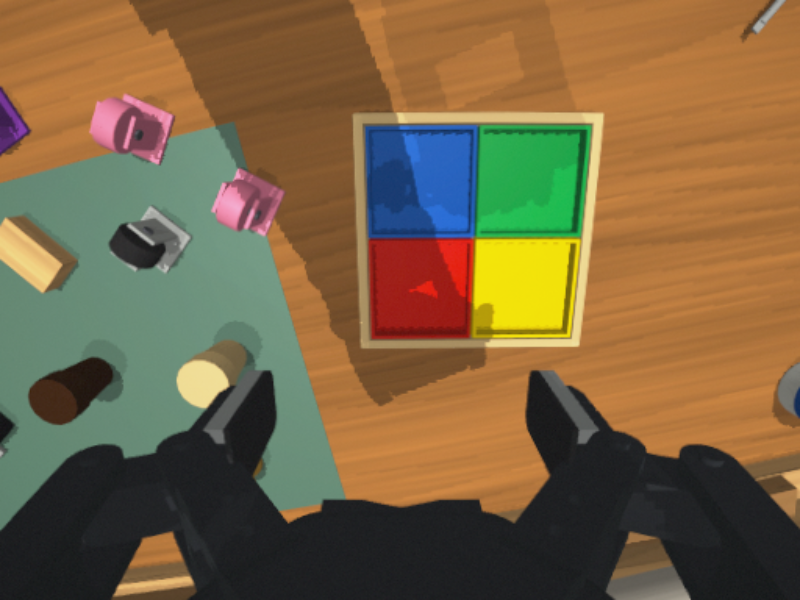

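The wrist view shows the caddy with corners at (354,114), (603,114), (579,347) and (361,347), and the castor at (150,238), which looks grippable. I'll check the caddy against this third view.

```bash
python3 - <<'E'
from h import *
w=pickle.load(open('w1.pkl','rb'));T=pickle.load(open('d0.pkl','rb'))['top']
f=lambda p:un(0,0,1.5625,p)
c=[onz(w,f(p),.022)[:2] for p in((354,114),(603,114),(579,347),(361,347))];print(np.round(c,4),np.mean(c,0))
# tray yellow/blue outer inner corners as triangulation: caddy corners top vs wrist
for a,b in zip(((288,497),(13,438),(77,167),(350,220)),((354,114),(603,114),(579,347),(361,347))):
    print(tri((T,un(120,112,4,a)),(w,f(b)))[0].round(4))
print('walnut top',onz(w,f((58,398)),.06),'castor plate R corners',[onz(w,f(p),.004).round(4) for p in((152,207),(189,240),(164,271))])
E
```

```text
[[0.3941 0.1305]
 [0.4314 0.3165]
 [0.6193 0.2801]
 [0.58   0.0924]] [0.50618195 0.20488875]
[0.3927 0.129  0.0075]
[0.4311 0.311  0.0335]
[0.6135 0.2744 0.0341]
[0.5832 0.0898 0.0116]
walnut top [ 0.5595647  -0.16205592  0.06      ] castor plate R corners [array([ 0.4264, -0.0565,  0.004 ]), array([ 0.4601, -0.0342,  0.004 ]), array([ 0.4815, -0.0657,  0.004 ])]
```

Call:
step_arm --steps '[[[85,-0.2,-0.14,0,0],[85,-0.4,-0.29,0,0],[85,-0.6,-0.44,0,0],[85,-0.8,-0.6,0.1,0],[85,-0.84,-0.63,0.18,0]]]'

```text
clock: 2.08
tcp_pos: [0.6856, -0.0545, 0.1495]
orientation: [-0.0, 0.102, 0.995, -0.0]
ft_force: [-0.4, 0.0, -0.3]
gripper_width: 0.0849
finger_force: 0.0
```

```bash
python3 g.py .6874 -.0589 .013 78.5; python3 - <<'E'
from h import *
from bench import manip
im=manip.get_image('wrist');pickle.dump(im,open('w2.pkl','wb'))
cv2.imwrite('pics/w2.png',cv2.resize(im['color'][:,:,::-1],(800,600)))
E
```

```text
t 2.08 tcp [ 0.6856 -0.0545  0.1495] yaw 78.3 q6 -1.5 tilt [-0.0006  0.    ] shift [-0.011 -0.016  0.546] spin -0.004 w 0.0849
```

View pics/w2.png

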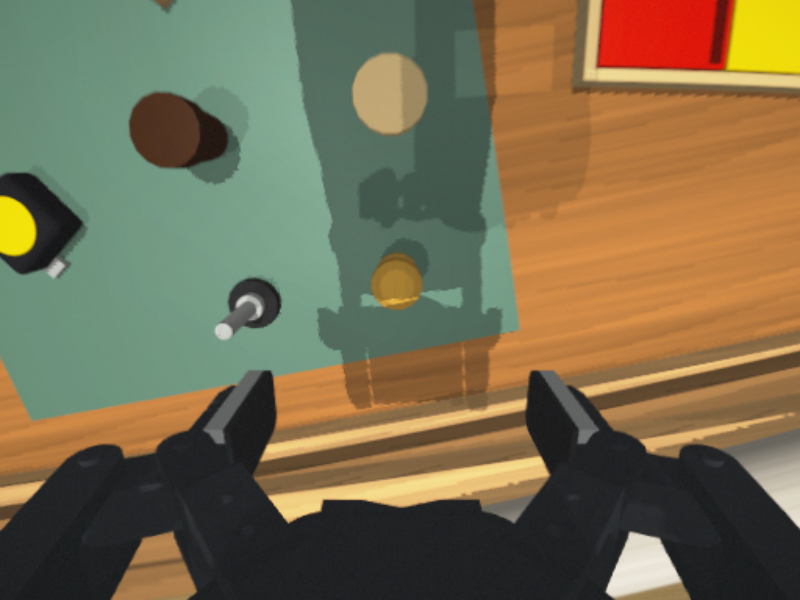

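Brass knob head at (397,282), midway between the fingers (272 and 528); leveller stud top at (224,330), walnut foot at (165,130).

```bash
python3 - <<'E'
from h import *
w=pickle.load(open('w2.pkl','rb'));T=pickle.load(open('d0.pkl','rb'))['top']
f=lambda p:un(0,0,1.5625,p)
for n,a,b,z in(('brass',(568,62),(397,282),.044),('lev',(743,53),(224,331),.068),('walnut',(741,244),(165,130),.06)):
    print(n,onz(w,f(b),z).round(4),tri((w,f(b)),(T,un(120,112,4,a))))
E
python3 g.py .687 -.058 .013 78.5
```

```text
brass [ 0.6855 -0.0553  0.044 ] (array([ 0.71249416, -0.06227427, -0.06158458]), [np.float64(0.0009371580697199709), np.float64(0.0009371580697198558)])
lev [ 0.689  -0.1695  0.068 ] (array([ 0.69086127, -0.17434978,  0.05829431]), [np.float64(0.0008989739392570946), np.float64(0.0008989739392573305)])
walnut [ 0.5636 -0.1694  0.06  ] (array([ 0.56211437, -0.17275709,  0.05288278]), [np.float64(0.00022199142671337904), np.float64(0.00022199142671347754)])
t 2.12 tcp [ 0.6848 -0.055   0.1457] yaw 78.3 q6 -1.5 tilt [-0.0052  0.0005] shift [-0.014 -0.01   0.531] spin -0.004 w 0.085
```

Call:
step_arm --steps '[[[85,-0.01,-0.01,0.2,0],[85,-0.01,-0.01,0.4,0],[85,-0.01,-0.01,0.54,0],[85,-0.01,-0.01,0.54,0],[30,-0.01,-0.01,0.54,0]]]'

```text
clock: 2.75
tcp_pos: [0.6876, -0.0554, 0.0183]
orientation: [0.001, 0.101, 0.995, -0.0]
ft_force: [0.4, -0.2, 0.8]
gripper_width: 0.0694
finger_force: 0.0
```

Call:
step_arm --steps '[[[30,0,0,0,0],[30,0,0,0,0],[30,0,0,0,0],[30,0,0,0,0],[30,0,0,0,0]]]'

```text
clock: 3.38
tcp_pos: [0.6867, -0.0563, 0.0159]
orientation: [-0.0, 0.101, 0.995, -0.0]
ft_force: [0.7, -0.5, -0.0]
gripper_width: 0.0301
finger_force: 0.0
```

```bash
python3 g.py .4546 .1680 .10 78.5;python3 - <<'E'
from h import *
from bench import manip
im=manip.get_image('wrist')
crop(im,150,150,220,165,3.6,'pics/w3.png')
E
```

```text
t 3.38 tcp [ 0.6867 -0.0563  0.0159] yaw 78.4 q6 -1.5 tilt [-0.0001 -0.    ] shift [ 1.09   0.692 -0.336] spin -0.002 w 0.0301
```

View pics/w3.png

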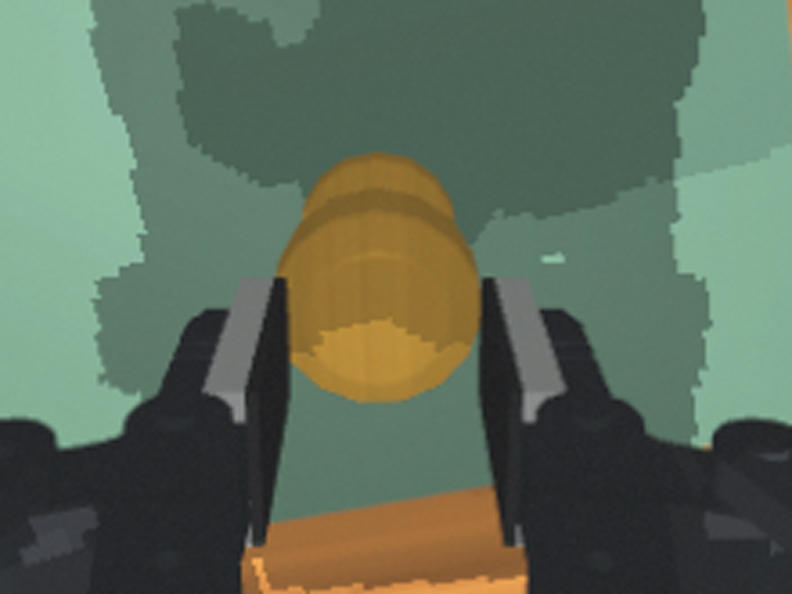

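The knob sits between the pads in the picture, but the opening reached 30 mm with no force, so it isn't gripped. I'll work out where it is relative to the pads.

```bash
python3 - <<'E'
from h import *
from bench import manip
im=manip.get_image('wrist');pickle.dump(im,open('w3.pkl','wb'));s=manip.sense();print(s['tcp_pos'],s['gripper_width'],s['finger_force'])
E=np.array(im['extrinsics']);print(E.round(3))
f=lambda p:un(150,150,3.6,p)
print('foot front z=0',onz(im,f((377,155)),0),'head right z.029',onz(im,f((480,290)),.029),onz(im,f((278,290)),.029),'head rear top',onz(im,f((377,403)),.043))
a=np.radians(78.4);X=np.array([-np.sin(a),np.cos(a),0]);Y=np.array([np.cos(a),np.sin(a),0])
for cx in(.687,.680,.675):
  for z,r in((0,.016),(.029,.018),(.041,.018)):
    c=np.array([cx,-.0563,z]);print(cx,z,[((p-[150,150])*3.6).round() for p in proj(im,[c+X*r,c+Y*r,c-Y*r,c-X*r])])
t=s['tcp_pos']
for dz in(0,.005,.02): print('pad edge',dz,[((p-[150,150])*3.6).round() for p in proj(im,[t+[0,0,dz]+X*.011+Y*.015,t+[0,0,dz]-X*.011+Y*.015,t+[0,0,dz]+X*.011-Y*.015])])
E
```

```text
[ 0.68675885 -0.05624758  0.01580979] 0.02969646403742169 0.0
[[ 0.2    0.94   0.277  0.617]
 [ 0.98  -0.191 -0.057 -0.04 ]
 [-0.001  0.283 -0.959  0.193]
 [ 0.     0.     0.     1.   ]]
foot front z=0 [ 0.67368342 -0.05316751  0.        ] head right z.029 [ 0.69355945 -0.03818713  0.029     ] [ 0.68634603 -0.07368347  0.029     ] head rear top [ 0.70418539 -0.05912349  0.043     ]
0.687 0 [array([374., 143.]), array([451., 217.]), array([296., 217.]), array([374., 288.])]
0.687 0.029 [array([372., 178.]), array([473., 274.]), array([272., 274.]), array([373., 364.])]
0.687 0.041 [array([371., 202.]), array([479., 304.]), array([264., 303.]), array([372., 399.])]
0.68 0 [array([367., 110.]), array([445., 186.]), array([289., 185.]), array([367., 258.])]
0.68 0.029 [array([364., 140.]), array([466., 239.]), array([262., 238.]), array([365., 331.])]
0.68 0.041 [array([363., 161.]), array([472., 266.]), array([254., 265.]), array([363., 363.])]
0.675 0 [array([362.,  86.]), array([441., 163.]), array([283., 163.]), array([362., 236.])]
0.675 0.029 [array([358., 113.]), array([461., 212.]), array([256., 212.]), array([359., 306.])]
0.675 0.041 [array([356., 132.]), array([467., 238.]), array([247., 238.]), array([357., 337.])]
pad edge 0 [array([453., 191.]), array([450., 298.]), array([293., 190.])]
pad edge 0.005 [array([455., 200.]), array([452., 309.]), array([291., 199.])]
pad edge 0.02 [array([461., 229.]), array([458., 347.]), array([283., 229.])]
```

```bash
python3 - <<'E'
from h import *
from bench import manip
im=manip.get_image('side');pickle.dump(im,open('s3.pkl','wb'));crop(im,290,130,110,82,7,'pics/s3.png')
s=manip.sense();t=s['tcp_pos'];a=np.radians(78.4);Y=np.array([np.cos(a),np.sin(a),0])
print([((p-[290,130])*7).round() for p in proj(im,[t,t+Y*.015,t-Y*.015,t+[0,0,.03],t+Y*.015+[0,0,.03],t-Y*.015+[0,0,.03]])])
E
```

```text
[array([369., 435.]), array([351., 407.]), array([387., 465.]), array([383., 355.]), array([364., 327.]), array([402., 384.])]
```

View pics/s3.png

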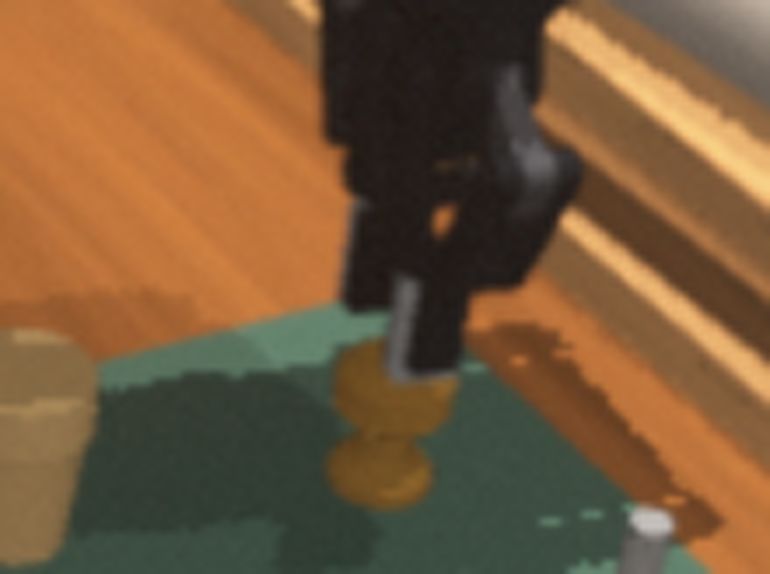

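The side view shows the fingertips at (420,378), about 30 mm above the reported TCP: (402,384) is predicted at +30 mm, (387,465) at +0. So the pads closed just above the knob. I take the real tips as about 30 mm higher than reported, and will open, go down 30 mm and close again, watching the force.

Call:
step_arm --steps '[[[75,0,0,0,0],[75,0,0,0,0],[75,0,0,0,0],[75,0,0,0.06,0],[75,0,0,0.12,0]]]'

```text
clock: 4.15
tcp_pos: [0.6865, -0.0562, -0.0156]
orientation: [-0.0, 0.101, 0.995, 0.0]
ft_force: [-0.2, 0.1, -1.2]
gripper_width: 0.0752
finger_force: 0.0
```

Call:
step_arm --steps '[[[25,0,0,0,0],[25,0,0,0,0],[25,0,0,0,0],[25,0,0,0,0],[25,0,0,0,0]]]'

```text
clock: 4.78
tcp_pos: [0.687, -0.0562, -0.0137]
orientation: [0.0, 0.101, 0.995, 0.0]
ft_force: [-0.1, -0.1, 1.1]
gripper_width: 0.0343
finger_force: 40.1
```

```bash
python3 - <<'E'
from h import *
from bench import manip
im=manip.get_image('side');pickle.dump(im,open('s4.pkl','wb'));crop(im,290,130,110,82,7,'pics/s4.png')
E
python3 g.py .4546 .1680 .10 78.5
```

```text
t 4.83 tcp [ 0.687  -0.0562 -0.0137] yaw 78.4 q6 -1.5 tilt [ 0.0007 -0.0001] shift [ 1.091  0.692 -0.456] spin -0.002 w 0.0342
```

View pics/s4.png

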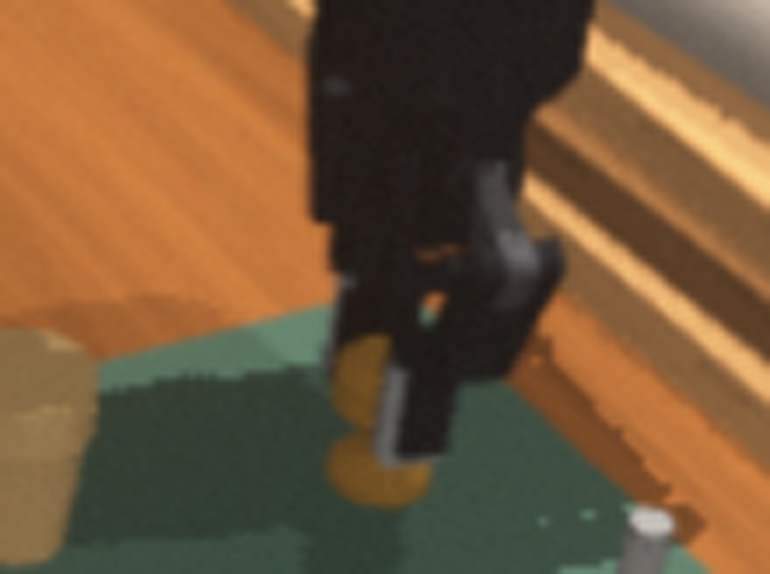

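Call:
step_arm --steps '[[[25,0,0,-0.2,0],[25,0,0,-0.4,0],[25,0.15,0.1,-0.46,0],[25,0.35,0.22,-0.46,0],[25,0.55,0.35,-0.46,0]]]'

```text
clock: 5.45
tcp_pos: [0.5681, 0.058, 0.1009]
orientation: [0.0, 0.101, 0.995, 0.0]
ft_force: [0.9, 1.1, -0.6]
gripper_width: 0.0339
finger_force: 40.3
```

Call:
step_arm --steps '[[[25,0.18,0.11,0,0],[25,0.36,0.23,0,0],[25,0.54,0.34,0,0],[25,0.54,0.34,0,0],[25,0.54,0.34,0,0]]]'

```text
clock: 6.08
tcp_pos: [0.4549, 0.1674, 0.1011]
orientation: [0.0, 0.101, 0.995, 0.0]
ft_force: [-0.3, -0.2, -1.3]
gripper_width: 0.034
finger_force: 40.3
```

```bash
python3 g.py .4546 .1685 -.0047 78.5
```

```text
t 6.08 tcp [0.4549 0.1674 0.1011] yaw 78.4 q6 -1.09 tilt [0.0006 0.    ] shift [0.002 0.004 0.423] spin -0.002 w 0.034
```

Call:
step_arm --steps '[[[25,0,0,0.2,0],[25,0,0,0.36,0],[25,0,0,0.4,0],[25,0,0,0.42,0],[25,0,0,0.42,0]]]'

```text
clock: 6.7
tcp_pos: [0.4553, 0.1675, -0.0032]
orientation: [0.001, 0.101, 0.995, 0.0]
ft_force: [-0.0, 0.3, -0.9]
gripper_width: 0.0341
finger_force: 40.3
```

```bash
python3 g.py .4546 .1685 -.0047 78.5
```

```text
t 6.7 tcp [ 0.4553  0.1675 -0.0032] yaw 78.4 q6 -1.09 tilt [0.0014 0.0004] shift [0.004 0.003 0.006] spin -0.003 w 0.0341
```

Call:
step_arm --steps '[[[25,0,0,0.004,0],[25,0,0,0.006,0],[46,0,0,0.006,0],[46,0,0,0.006,0],[46,0,0,-0.05,0]]]'

```text
clock: 7.32
tcp_pos: [0.4539, 0.1674, 0.0083]
orientation: [-0.001, 0.101, 0.995, -0.0]
ft_force: [-0.0, 0.2, -0.0]
gripper_width: 0.0462
finger_force: 0.0
```

Call:
step_arm --steps '[[[46,0,0,-0.1,0],[85,0,0,-0.3,0],[85,0,0,-0.4,0],[85,0,0,-0.4,0],[85,0,0,-0.4,0]]]'

```text
clock: 7.95
tcp_pos: [0.4541, 0.1674, 0.108]
orientation: [-0.0, 0.101, 0.995, -0.0]
ft_force: [0.2, 0.5, -0.2]
gripper_width: 0.0847
finger_force: 0.0
```

```bash
python3 g.py .5625 -.1695 .1 78.5
```

```text
t 7.95 tcp [0.4541 0.1674 0.108 ] yaw 78.4 q6 -1.09 tilt [-0.0007 -0.0002] shift [-0.696 -1.233  0.032] spin -0.002 w 0.0847
```

Call:
step_arm --steps '[[[85,-0.09,-0.2,0,0],[85,-0.18,-0.4,0,0],[85,-0.27,-0.6,0,0],[85,-0.36,-0.8,0,0],[85,-0.45,-0.95,0,0]]]'

```text
clock: 8.57
tcp_pos: [0.5165, -0.0897, 0.1072]
orientation: [-0.001, 0.102, 0.995, 0.0]
ft_force: [0.2, 0.6, 0.7]
gripper_width: 0.0851
finger_force: 0.0
```

Call:
step_arm --steps '[[[85,-0.1,-0.12,0,0],[85,-0.2,-0.24,0,0],[85,-0.25,-0.28,0,0],[85,-0.25,-0.28,0,0],[85,-0.25,-0.28,0,0]]]'

```text
clock: 9.2
tcp_pos: [0.5635, -0.1681, 0.1076]
orientation: [-0.001, 0.101, 0.995, 0.0]
ft_force: [-0.1, 0.2, 0.4]
gripper_width: 0.0852
finger_force: 0.0
```

```bash
python3 g.py .5625 -.1695 .0 78.5; python3 - <<'E'
from h import *
from bench import manip
im=manip.get_image('wrist');pickle.dump(im,open('w5.pkl','wb'))
cv2.imwrite('pics/w5.png',cv2.resize(im['color'][:,:,::-1],(800,600)))
E
```

```text
t 9.2 tcp [ 0.5635 -0.1681  0.1076] yaw 78.4 q6 -1.72 tilt [-0.0014  0.0006] shift [ 0.002 -0.006  0.431] spin -0.002 w 0.0852
```

View pics/w5.png

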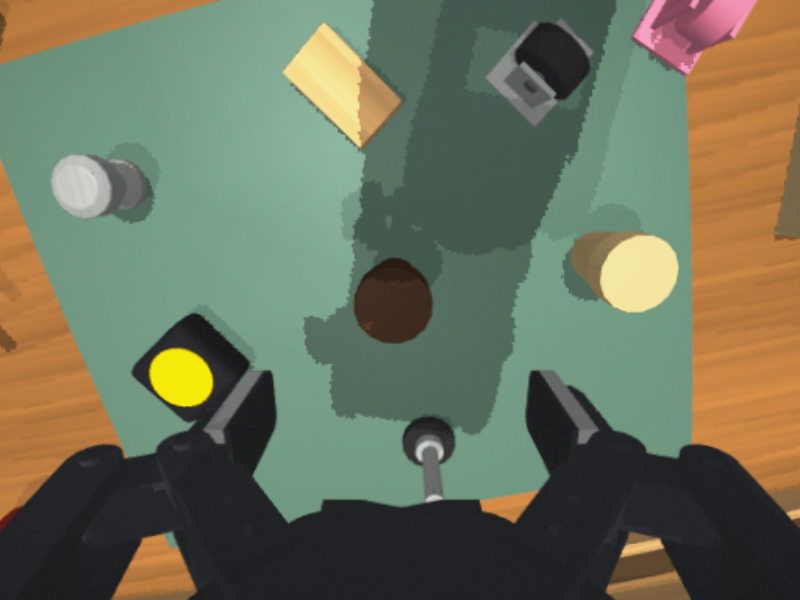

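Walnut top at (393,305), about central; the leveller at (428,440) is clear of the fingers. Going down.

Call:
step_arm --steps '[[[85,0,-0.01,0.2,0],[85,0,-0.01,0.38,0],[85,0,-0.01,0.43,0],[85,0,-0.01,0.43,0],[30,0,-0.01,0.43,0]]]'

```text
clock: 9.88
tcp_pos: [0.5647, -0.1715, 0.0029]
orientation: [0.001, 0.101, 0.995, -0.0]
ft_force: [-0.1, -0.2, -0.2]
gripper_width: 0.0692
finger_force: 0.0
```

Call:
step_arm --steps '[[[30,0,0,0,0],[30,0,0,0,0],[30,0,0,0,0],[30,0,0,0,0],[30,0,0,0,0]]]'

```text
clock: 10.5
tcp_pos: [0.5644, -0.1716, 0.0023]
orientation: [0.001, 0.101, 0.995, -0.0]
ft_force: [-1.0, 1.2, 7.0]
gripper_width: 0.0425
finger_force: 40.0
```

```bash
python3 g.py .4722 .255 .1 78.5
```

```text
t 10.5 tcp [ 0.5644 -0.1716  0.0023] yaw 78.4 q6 -1.73 tilt [ 0.0021 -0.0007] shift [ 0.703  1.597 -0.393] spin -0.002 w 0.0425
```

Call:
step_arm --steps '[[[30,0,0,-0.2,0],[30,0,0,-0.4,0],[30,0.09,0.21,-0.4,0],[30,0.18,0.42,-0.4,0],[30,0.27,0.62,-0.4,0]]]'

```text
clock: 11.12
tcp_pos: [0.5282, -0.0043, 0.1015]
orientation: [0.0, 0.101, 0.995, 0.0]
ft_force: [0.6, 1.2, -0.7]
gripper_width: 0.0428
finger_force: 41.4
```

Call:
step_arm --steps '[[[30,0.09,0.2,0,0],[30,0.18,0.4,0,0],[30,0.27,0.6,0,0],[30,0.36,0.8,0,0],[30,0.43,0.97,0,0]]]'

```text
clock: 11.75
tcp_pos: [0.4715, 0.2552, 0.1015]
orientation: [0.0, 0.101, 0.995, 0.0]
ft_force: [0.7, -0.4, -0.5]
gripper_width: 0.0424
finger_force: 41.4
```

```bash
python3 g.py .4722 .255 .0113 78.5
```

```text
t 11.75 tcp [0.4715 0.2552 0.1015] yaw 78.4 q6 -0.94 tilt [0.0007 0.0004] shift [-0.003 -0.     0.361] spin -0.001 w 0.0424
```

Call:
step_arm --steps '[[[30,0,0,0.15,0],[30,0,0,0.3,0],[30,0,0,0.34,0],[30,0,0,0.355,0],[30,0,0,0.36,0]]]'

```text
clock: 12.38
tcp_pos: [0.4728, 0.2534, 0.0121]
orientation: [0.001, 0.101, 0.995, 0.0]
ft_force: [0.1, 0.4, -0.7]
gripper_width: 0.0424
finger_force: 41.4
```

Call:
step_arm --steps '[[[30,0,0,0.002,0],[30,0,0,0.002,0],[56,0,0,0.002,0],[56,0,0,0.002,0],[56,0,0,-0.05,0]]]'

```text
clock: 13.0
tcp_pos: [0.4715, 0.253, 0.0231]
orientation: [-0.001, 0.101, 0.995, -0.0]
ft_force: [-0.8, 0.0, 0.1]
gripper_width: 0.0562
finger_force: 0.0
```

Call:
step_arm --steps '[[[56,0,0,-0.1,0],[56,0,0,-0.3,0],[56,0,0,-0.4,0],[56,0,0,-0.4,0],[56,0,0,-0.4,0]]]'

```text
clock: 13.62
tcp_pos: [0.4717, 0.2531, 0.1228]
orientation: [-0.0, 0.101, 0.995, -0.0]
ft_force: [-0.5, -0.7, -0.5]
gripper_width: 0.0557
finger_force: 0.0
```

```bash
python3 g.py .4540 -.063 .1 130.5; python3 - <<'E'
from h import *
from bench import manip
im=manip.get_image('top');pickle.dump(im,open('t6.pkl','wb'))
a=cv2.resize(im['color'][112:242,120:320,::-1],None,fx=4,fy=4,interpolation=cv2.INTER_CUBIC);cv2.imwrite('pics/t6.png',a)
w=pickle.load(open('w5.pkl','rb'));f=lambda p:un(0,0,1.5625,p)
print('castor plate (w5)',[onz(w,f(p),.004).round(4) for p in((487,75),(537,125),(558,20))])
E
```

```text
t 13.62 tcp [0.4717 0.2531 0.1228] yaw 78.4 q6 -0.94 tilt [-0.0009 -0.0004] shift [-0.185 -1.253  0.092] spin -1.158 w 0.0557
castor plate (w5) [array([ 0.449 , -0.0906,  0.004 ]), array([ 0.4828, -0.0648,  0.004 ]), array([ 0.4271, -0.0451,  0.004 ])]
```

View pics/t6.png

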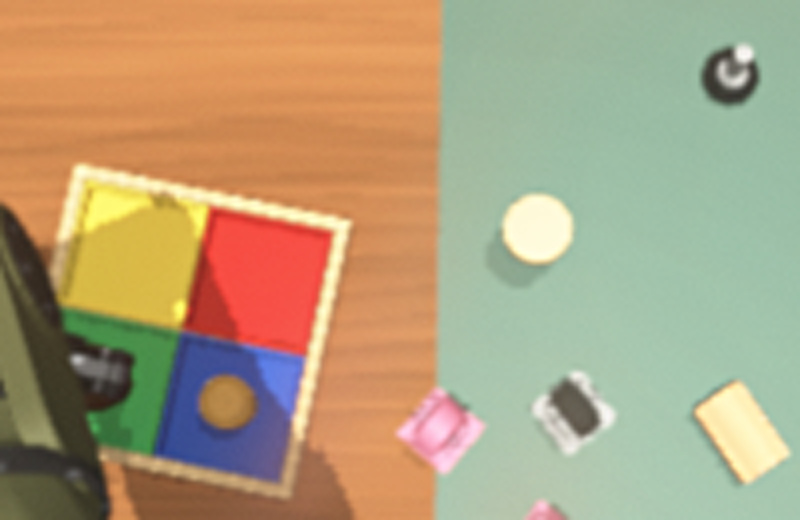

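Brass knob upright in the blue tray at (228,403). To the castor, turning the tool the long way to stay clear of the joint-6 limit.

Call:
step_arm --steps '[[[56,-0.05,-0.2,0,0.2],[56,-0.1,-0.4,0,0.4],[56,-0.12,-0.6,0,0.6],[56,-0.14,-0.8,0,0.8],[56,-0.15,-0.9,0,0.96]]]'

```text
clock: 14.3
tcp_pos: [0.4628, 0.0233, 0.1225]
orientation: [-0.001, 0.463, 0.886, -0.0]
ft_force: [0.7, 1.2, 0.2]
gripper_width: 0.0564
finger_force: 0.0
```

```bash
python3 g.py .4540 -.063 .1 130
```

```text
t 14.3 tcp [0.4628 0.0233 0.1225] yaw 34.8 q6 -0.64 tilt [-0.0018 -0.0001] shift [-0.263 -0.226  0.09 ] spin 1.885 w 0.0564
```

Call:
step_arm --steps '[[[56,-0.1,-0.1,0,0.2],[56,-0.2,-0.2,0,0.4],[56,-0.26,-0.23,0,0.6],[56,-0.26,-0.23,0,0.8],[56,-0.26,-0.23,0,0.96]]]'

```text
clock: 14.92
tcp_pos: [0.4536, -0.0611, 0.1224]
orientation: [-0.001, 0.756, 0.654, -0.001]
ft_force: [-0.3, -0.1, 0.6]
gripper_width: 0.0558
finger_force: 0.0
```

Call:
step_arm --steps '[[[56,0,0,0,0.2],[56,0,0,0,0.4],[56,0,0,0,0.6],[56,0,0,0,0.8],[56,0,0,0,0.92]]]'

```text
clock: 15.55
tcp_pos: [0.4536, -0.0609, 0.1224]
orientation: [-0.001, 0.939, 0.345, -0.001]
ft_force: [0.5, -0.2, 0.3]
gripper_width: 0.0559
finger_force: 0.0
```

```bash
python3 g.py .4540 -.063 -.015 130; python3 - <<'E'
from h import *
from bench import manip
im=manip.get_image('wrist');pickle.dump(im,open('w7.pkl','wb'))
crop(im,150,100,240,180,3.3,'pics/w7.png')
E
```

```text
t 15.55 tcp [ 0.4536 -0.0609  0.1224] yaw -49.6 q6 0.65 tilt [-0.002   0.0004] shift [-0.004  0.009  0.55 ] spin 0.008 w 0.0559
```

View pics/w7.png

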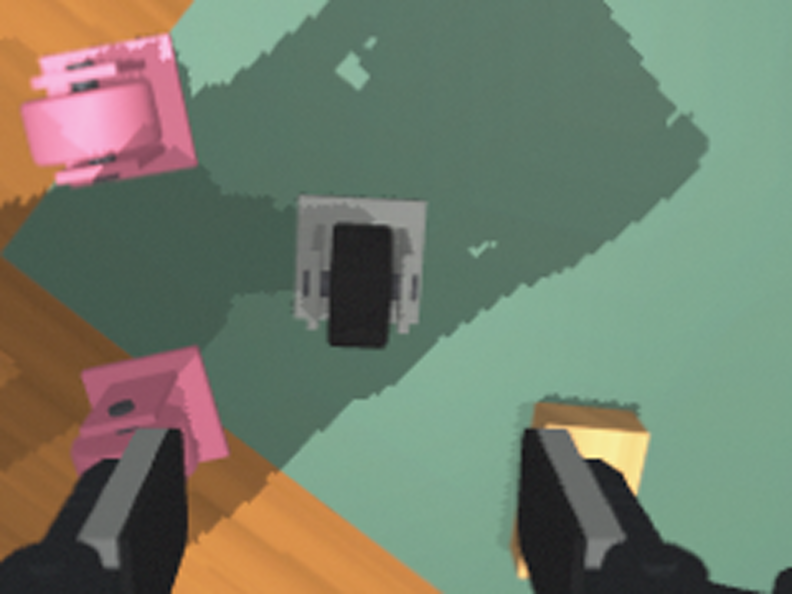

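Castor plate corners at (300,197), (427,203), (418,327), (295,318), turned about 2.5° clockwise. No other part lies between it and the finger paths. Fine check before descending.

```bash
python3 - <<'E'
from h import *
w=pickle.load(open('w7.pkl','rb'));f=lambda p:un(150,100,3.3,p)
c=np.array([onz(w,f(p),.004)[:2] for p in((300,197),(427,203),(418,327),(295,318))]);print(c.round(4),c.mean(0))
for i,j in((0,1),(3,2)): v=c[j]-c[i];print(np.degrees(np.arctan2(v[1],v[0])))
for i,j in((0,3),(1,2)): v=c[j]-c[i];print(np.degrees(np.arctan2(v[1],v[0]))-90)
print('pink',[onz(w,f(p),z).round(4) for p,z in(((198,347),.004),((228,458),.004),((80,375),.004),((110,455),.053))])
E
```

```text
[[ 0.4579 -0.0336]
 [ 0.4834 -0.0665]
 [ 0.4495 -0.0926]
 [ 0.4248 -0.0587]] [ 0.45392978 -0.06286439]
-52.25732787079843
-53.917291951864755
-232.7981459289677
-232.32076042927045
pink [array([ 0.3951, -0.04  ,  0.004 ]), array([ 0.3688, -0.0738,  0.004 ]), array([ 0.3602, -0.015 ,  0.004 ]), array([ 0.3699, -0.0363,  0.053 ])]
```

Call:
step_arm --steps '[[[50,-0.004,0.009,0.15,0.065],[50,-0.004,0.009,0.35,0.065],[50,-0.004,0.009,0.5,0.065],[50,-0.004,0.009,0.55,0.065],[50,-0.004,0.009,0.55,0.065]]]'

```text
clock: 16.23
tcp_pos: [0.4546, -0.0633, -0.0143]
orientation: [-0.0, 0.946, 0.323, -0.001]
ft_force: [0.1, -0.2, 1.3]
gripper_width: 0.0499
finger_force: 0.0
```

Call:
step_arm --steps '[[[20,0,0,0,0],[20,0,0,0,0],[20,0,0,0,0],[20,0,0,0,0],[20,0,0,0,0]]]'

```text
clock: 16.85
tcp_pos: [0.4558, -0.0635, -0.0127]
orientation: [0.001, 0.946, 0.323, 0.001]
ft_force: [-0.7, -0.5, 8.2]
gripper_width: 0.0287
finger_force: 40.6
```

```bash
python3 g.py .5408 .151 .1 -11.5
```

```text
t 16.85 tcp [ 0.4558 -0.0635 -0.0127] yaw -52.3 q6 0.69 tilt [ 0.0026 -0.0005] shift [ 0.795 -0.47  -0.45 ] spin -0.907 w 0.0287
```

Call:
step_arm --steps '[[[20,0,0,-0.2,0],[20,0,0,-0.4,0],[20,0.15,-0.09,-0.45,-0.2],[20,0.3,-0.18,-0.45,-0.4],[20,0.45,-0.27,-0.45,-0.6]]]'

```text
clock: 17.48
tcp_pos: [0.5031, 0.0602, 0.0994]
orientation: [0.0, 0.844, 0.537, 0.001]
ft_force: [0.6, -0.4, -1.6]
gripper_width: 0.0291
finger_force: 40.8
```

```bash
python3 g.py .5408 .151 .1 -11.5
```

```text
t 17.48 tcp [0.5031 0.0602 0.0994] yaw -25.0 q6 0.48 tilt [0.0016 0.0001] shift [ 0.393 -0.017 -0.002] spin -0.301 w 0.0291
```

Call:
step_arm --steps '[[[20,0.15,-0.01,0,-0.15],[20,0.3,-0.015,0,-0.3],[20,0.39,-0.017,0,-0.3],[20,0.39,-0.017,0,-0.3],[20,0.39,-0.017,0,-0.3]]]'

```text
clock: 18.1
tcp_pos: [0.5402, 0.1483, 0.0986]
orientation: [0.0, 0.776, 0.63, -0.0]
ft_force: [0.2, 0.2, -2.3]
gripper_width: 0.0293
finger_force: 40.8
```

```bash
python3 g.py .5408 .151 -.005 -11.5
```

```text
t 18.1 tcp [0.5402 0.1483 0.0986] yaw -11.8 q6 0.41 tilt [-0.     -0.0001] shift [0.011 0.    0.414] spin -0.007 w 0.0293
```

Call:
step_arm --steps '[[[20,0.008,0,0.15,0],[20,0.008,0,0.33,0],[20,0.008,0,0.39,0],[20,0.008,0,0.405,0],[20,0.008,0,0.41,0]]]'

```text
clock: 18.73
tcp_pos: [0.5417, 0.1508, -0.0027]
orientation: [0.0, 0.776, 0.63, 0.001]
ft_force: [0.2, 0.5, -1.1]
gripper_width: 0.0295
finger_force: 40.6
```

```bash
python3 g.py .5408 .151 -.005 -11.5
```

```text
t 18.73 tcp [ 0.5417  0.1508 -0.0027] yaw -11.8 q6 0.41 tilt [0.002  0.0004] shift [ 0.    -0.004  0.009] spin -0.008 w 0.0295
```

Call:
step_arm --steps '[[[20,0,0,0.004,0],[20,0,0,0.007,0],[40,0,0,0.007,0],[40,0,0,0.007,0],[40,0,0,-0.03,0]]]'

```text
clock: 19.35
tcp_pos: [0.5405, 0.1507, 0.0034]
orientation: [-0.0, 0.776, 0.631, -0.0]
ft_force: [-0.2, 0.3, 0.3]
gripper_width: 0.0396
finger_force: 0.0
```

Call:
step_arm --steps '[[[40,0,0,-0.1,0],[40,0,0,-0.3,0],[60,0,0,-0.4,0],[60,0,0,-0.4,0],[60,0,0,-0.4,0]]]'

```text
clock: 19.98
tcp_pos: [0.5404, 0.1507, 0.1027]
orientation: [-0.0, 0.776, 0.631, -0.0]
ft_force: [-0.4, -0.4, 0.8]
gripper_width: 0.0605
finger_force: 0.0
```

```bash
python3 g.py .689 -.1705 .1 -11.5
```

```text
t 19.98 tcp [0.5404 0.1507 0.1027] yaw -11.8 q6 0.41 tilt [-0.0011 -0.0002] shift [-1.136  0.845  0.01 ] spin -0.007 w 0.0605
```

Call:
step_arm --steps '[[[60,-0.2,0.15,0,0],[60,-0.4,0.3,0,0],[60,-0.6,0.45,0,0],[60,-0.75,0.57,0,0],[60,-0.9,0.68,0,0]]]'

```text
clock: 20.6
tcp_pos: [0.6611, -0.1059, 0.1016]
orientation: [-0.001, 0.776, 0.63, -0.001]
ft_force: [-0.1, -0.2, -0.4]
gripper_width: 0.06
finger_force: 0.0
```

Call:
step_arm --steps '[[[60,-0.12,0.08,0,0],[60,-0.23,0.165,0,0],[60,-0.23,0.165,0,0],[60,-0.23,0.165,0,0],[60,-0.23,0.165,0,0]]]'

```text
clock: 21.22
tcp_pos: [0.6895, -0.168, 0.1031]
orientation: [-0.0, 0.776, 0.631, -0.0]
ft_force: [0.6, 1.2, -0.3]
gripper_width: 0.06
finger_force: 0.0
```

```bash
python3 g.py .689 -.1705 -.002 -11.5; python3 - <<'E'
from h import *
from bench import manip
im=manip.get_image('wrist');pickle.dump(im,open('w8.pkl','wb'))
crop(im,150,100,240,180,3.3,'pics/w8.png')
E
```

```text
t 21.23 tcp [ 0.6895 -0.168   0.1031] yaw -11.8 q6 -0.09 tilt [-0.0006  0.0002] shift [-0.01  0.    0.42] spin -0.006 w 0.06
```

View pics/w8.png

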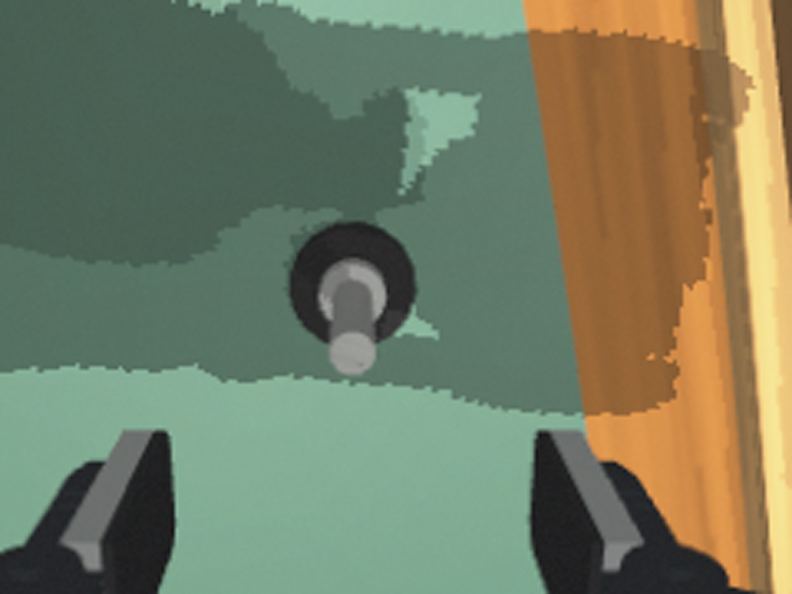

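Stud top at (353,353), centred between the fingers at (170,530).

```bash
python3 - <<'E'
from h import *
w=pickle.load(open('w8.pkl','rb'));f=lambda p:un(150,100,3.3,p)
print(onz(w,f((353,353)),.068),onz(w,f((352,285)),.010))
E
python3 g.py .689 -.1705 -.002 -11.5
```

```text
[ 0.68946354 -0.17056328  0.068     ] [ 0.68942717 -0.16930119  0.01      ]
t 21.27 tcp [ 0.6896 -0.168   0.1034] yaw -11.8 q6 -0.09 tilt [-0.0003  0.0001] shift [-0.01  -0.     0.421] spin -0.006 w 0.0601
```

Call:
step_arm --steps '[[[60,-0.008,0,0.15,0],[60,-0.008,0,0.35,0],[60,-0.008,0,0.42,0],[60,-0.008,0,0.42,0],[5,-0.008,0,0.42,0]]]'

```text
clock: 21.9
tcp_pos: [0.6905, -0.1712, 0.0009]
orientation: [0.001, 0.776, 0.631, 0.001]
ft_force: [0.2, 0.2, -0.4]
gripper_width: 0.0433
finger_force: 0.0
```

Call:
step_arm --steps '[[[5,0,0,0,0],[5,0,0,0,0],[5,0,0,0,0],[5,0,0,0,0],[5,0,0,0,0]]]'

```text
clock: 22.52
tcp_pos: [0.6899, -0.1711, -0.0004]
orientation: [0.001, 0.776, 0.631, 0.0]
ft_force: [-1.9, 0.7, 7.3]
gripper_width: 0.0106
finger_force: 39.1
```

```bash
python3 g.py .5584 .2375 .1 -11.5
```

```text
t 22.52 tcp [ 6.899e-01 -1.711e-01 -4.000e-04] yaw -11.8 q6 -0.09 tilt [ 0.0015 -0.0005] shift [ 1.492 -0.849 -0.403] spin -0.007 w 0.0106
```

Call:
step_arm --steps '[[[5,0,0,-0.2,0],[5,0,0,-0.4,0],[5,0.18,-0.1,-0.4,0],[5,0.37,-0.21,-0.4,0],[5,0.56,-0.32,-0.4,0]]]'

```text
clock: 23.15
tcp_pos: [0.6389, -0.0161, 0.0984]
orientation: [-0.0, 0.776, 0.63, -0.0]
ft_force: [0.5, 0.3, -1.2]
gripper_width: 0.011
finger_force: 39.3
```

Call:
step_arm --steps '[[[5,0.19,-0.11,0,0],[5,0.38,-0.22,0,0],[5,0.57,-0.33,0,0],[5,0.75,-0.43,0,0],[5,0.93,-0.53,0,0]]]'

```text
clock: 23.78
tcp_pos: [0.5569, 0.2387, 0.0985]
orientation: [0.0, 0.776, 0.631, 0.0]
ft_force: [0.1, -0.3, -1.7]
gripper_width: 0.0107
finger_force: 39.3
```

```bash
python3 g.py .5584 .2375 .008 -11.5
```

```text
t 23.77 tcp [0.5569 0.2387 0.0985] yaw -11.8 q6 0.55 tilt [0.0001 0.    ] shift [-0.004  0.007  0.362] spin -0.007 w 0.0107
```

Call:
step_arm --steps '[[[5,0,0.004,0.15,0],[5,0,0.004,0.3,0],[5,0,0.004,0.34,0],[5,0,0.004,0.355,0],[5,0,0.004,0.36,0]]]'

```text
clock: 24.4
tcp_pos: [0.5594, 0.2371, 0.0096]
orientation: [0.0, 0.776, 0.63, 0.001]
ft_force: [-0.1, -0.3, -1.5]
gripper_width: 0.0106
finger_force: 39.3
```

```bash
python3 g.py .5584 .2375 .008 -11.5
```

```text
t 24.4 tcp [0.5594 0.2371 0.0096] yaw -11.8 q6 0.55 tilt [0.0018 0.0006] shift [ 0.001 -0.004  0.007] spin -0.007 w 0.0106
```

Call:
step_arm --steps '[[[5,0,0,0.004,0],[5,0,0,0.005,0],[25,0,0,0.005,0],[25,0,0,0.005,0],[25,0,0,-0.05,0]]]'

```text
clock: 25.02
tcp_pos: [0.5581, 0.2368, 0.0206]
orientation: [-0.0, 0.776, 0.631, -0.001]
ft_force: [0.1, 0.6, 0.4]
gripper_width: 0.0252
finger_force: 0.0
```

Call:
step_arm --steps '[[[25,0,0,-0.2,0],[25,0,0,-0.4,0],[25,-0.2,-0.1,-0.5,0],[25,-0.4,-0.2,-0.5,0],[25,-0.6,-0.2,-0.5,0]]]'

```text
clock: 25.65
tcp_pos: [0.4776, 0.0995, 0.1473]
orientation: [0.0, 0.776, 0.631, 0.001]
ft_force: [1.5, -0.2, 0.4]
gripper_width: 0.025
finger_force: 0.0
```

```bash
python3 - <<'E'
from h import *
from bench import manip
t=manip.get_image('top');s=manip.get_image('side')
a=cv2.resize(t['color'][112:242,120:390,::-1],None,fx=2.9,fy=2.9,interpolation=cv2.INTER_CUBIC)[:290]
a=cv2.resize(t['color'][140:240,115:245,::-1],(390,300),interpolation=cv2.INTER_CUBIC)
b=cv2.resize(s['color'][105:205,170:300,::-1],(390,300),interpolation=cv2.INTER_CUBIC)
c=cv2.resize(t['color'][:,:,::-1],(390,292));e=cv2.resize(s['color'][:,:,::-1],(390,292))
cv2.imwrite('pics/fin.png',np.vstack([np.hstack([a,b]),np.hstack([c,e])]))
print(manip.sense()['tcp_pos'])
E
```

```text
[0.47829899 0.09743702 0.1472853 ]
```

View pics/fin.png

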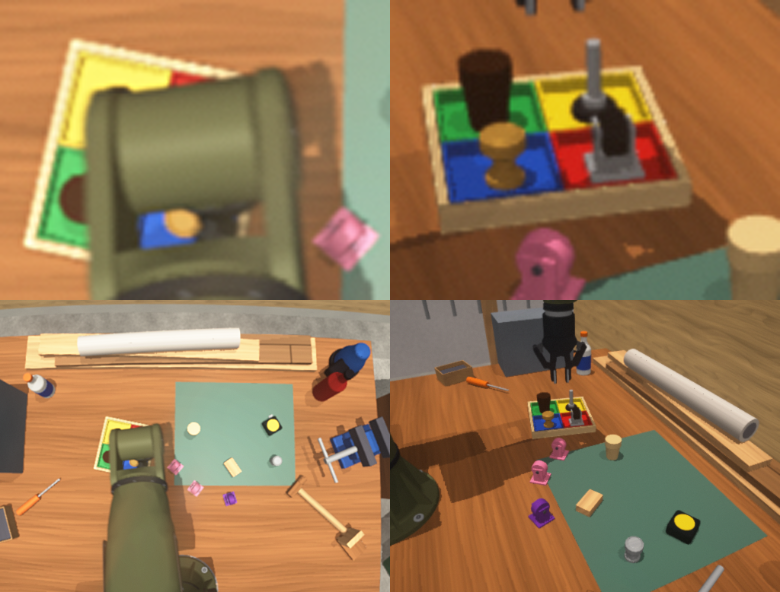

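The side view (upper right) shows all four standing upright in the right trays: walnut foot (485,90), leveller (593,80), brass knob (503,155) and castor (613,145) wheel up. The steel knob and pale foot are untouched, and the gripper is clear.

```bash
python3 -c "
from bench import manip
print(manip.job_done())"
```

```text
the job is handed in; nothing more can be done
None
```

The job is handed in: the final side view showed the brass knob, walnut foot, castor (wheel up) and levelling foot upright in the blue, green, red and yellow trays, with the steel knob and pale foot left where they stood, at about 26 s on the robot's clock.

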